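Open the lens-block press

ROBOT

A 6-joint arm with a two-finger parallel gripper is mounted at the origin on the work surface. World frame = base frame: x ahead of the robot, y to its left, z up, the work surface at z = 0. Lengths are in mm, angles in rad, forces in N, time in s.
With the tool pointing down it reaches from about 250 to 725 mm from the base axis. Payload 4 kg.
Tool frame: the origin (TCP) lies at the very end of the fingers, on their centre line; the grasp point (between the pads) lies 19 mm behind it; z points along the fingers, y is the line along which they close (so a half turn about z gives the same grasp; the last joint's range is limited). The gripper opens to 85 mm and grips with 20 to 120 N. Pads are 22 mm wide; open, the fingers measure 114 mm over their backs; the gripper's body (76 mm by 85 mm) begins 54 mm behind the grasp point. The pads swing forward as they close: fully open they stand 13 mm farther back than shut.
Start: joints at [-1.298, 0.241, 0.005, 1.335, 0, 1.571], TCP at [134.713, -481.51, 205.206] pointing down, gripper open.
Joint ranges: [-2.72, 2.72], [-1.05, 1.87], [-1.09, 1.28], [-1.99, 2.15], [-1.42, 1.44], [-3.14, 3.14]. Speed limits (rad/s): [2.79, 2.79, 3.14, 3.14, 3.14, 3.14].

INTERFACE

Orientations are given as a rotation vector (axis times angle).
In Python, from station import get_state, camera, calibration, close_job, recognise, landmark_of gives the robot as it stands.
- The arm moves only by the tool play_rows, never from a script. Its argument "increments" is a list that holds one entry, the list of rows, each a list of 7 numbers: the shift along the tool's x, y, z in m, then the turn, a rotation vector about the tool's x, y, z in degrees, then the opening, from 0 (shut) to 1 (fully open). In form: [[[x, y, z, wx, wy, wz, gripper], ...]]. A call has 1 to 20 rows; each row is the pose to reach, as a shift and turn from the pose commanded when the call began, along the tool's axes at that moment; what a row does not reach only later rows make up. A row lasts 1/10 s, in which the tool goes at most 50 mm and 8.59 degrees, less where a joint would pass 70% of its speed; a pose out of reach is approached as far as the arm can. A call with a gripper value outside its range is refused whole. The fingers move at their own pace and stop on an object; "grip_force" is the grip in N (left out, the last holds). Time passes only in rows, so rows that repeat a pose let the fingers close. It gives the time, the measured TCP pose, the force, the opening and the grip force at its end, in the units of the state.
- get_state(): the state, without advancing time (a new reading comes with each control period).
- camera(name): name is "side" or "top" or "wrist"; returns the picture (400x640x3 uint8, red, green, blue); there is no depth.
- calibration(name): a dict with "fovy" (degrees; the focal length in pixels is half the picture's height over the tangent of half this angle, whatever the lens; pixels are square), "cx", "cy" (the principal point, pixels), "D" ([k1, k2, p1, p2, k3] as OpenCV has them; the pictures are not rectified), "world_to_cam" (4x4, takes a point from world to camera coordinates); the wrist camera has in their place "hand_eye" (4x4, takes a point from camera to tool coordinates, whose origin is the TCP and whose axes are the flange's). Camera axes: x right, y down, z forward; pixel columns grow to the right and rows downward; lengths in mm; the calibration is good to about 2 mm. A picture is of the moment at which its call begins: read the wrist's pose just before it. calibration takes no time and is no camera call.
- close_job(): hands the job in; it is judged then, once.
Trained networks look in the newest picture that a camera, given by its name, has taken for a name from the list of things; names that differ only in an ending like _2 or _b are one class to them, and where a whole thing is asked for, a point or a joint stands for the part that bears it (a point fixed in the world has none). Each returns a list of dicts, best first, with "conf" (0 to 1); they miss things now and then, are a little off and sometimes report something else, mostly with a low value. They report only what shows in the picture. A call takes as long as a camera call.
- recognise(camera, target): "centre" ([x, y, z] in mm, in world coordinates, good to about 4 mm: the middle of the surface that is visible of it).
- landmark_of(camera, target): "centre" ([x, y, z] in mm, in world coordinates, good to about 4 mm: a listed point, or the origin of a listed thing).
The state is a dict: "time_s": time; "joints": joint angles; "qvel": joint speeds; "tau": joint torques, N m; "eef_pos": TCP position; "ee_rot": TCP orientation; "ft_force": force on the tool from outside, world axes, zero at the start; "wrist_torque": the same for the moment, N m; "opening": finger opening in mm; "finger_force": force on a finger pad.
Only numpy, scipy, OpenCV 4.12 (cv2) and the standard library are available. Lean on these libraries where they do the work, as an engineer would, in place of code of your own. Each camera call takes 0.05 s, during which the arm holds its last target. There are 200 camera calls.

TASK

Open the small lens-block press fully: take the upright crank handle of its handwheel and wind the screw out, anticlockwise seen from above, going up with the wheel as it rises, until you feel the spindle come firmly up against its top stop. Then wind it back a quarter turn so that it cannot jam there, and let go. Wind gently, without dragging the spindle sideways, up or down or forcing it against the stop, and leave the things around the press alone.

Things in the scene. Friction and masses are not known exactly. Their poses are not given: they have to be found in the camera images.
- press: White bench press, fixed: bed 150 x 200 x 22 mm, two steel columns 150 mm apart (at its +y and -y) and a crosshead 50 x 190 mm whose top is 145 mm above the table. A lens block lies on the bed. Origin: centre of the bed's underside, z up. The screw stands upright over the origin; all its moving parts are above.
- head: Brass collar (36 mm across, 12 mm high) fixed on the crosshead round the spindle; origin on the screw's axis at the collar's underside, z up. It is set 3 mm lower to 5 mm higher on the crosshead from press to press, at any yaw.
- nut: Steel nut (24 mm across) in the collar, that the screw turns in; origin on the axis, level with the collar's at rest. It sits in a rubber bush that gives 1 mm for each 4 N, whichever way the handle is pushed (the wheel shifts with it). It is strained when shifted over 6 mm (24 N).
- wheel: Black handwheel on the spindle, 114 mm over its 14 mm thick rim, three spokes, hub 32 mm. Origin: hub's underside on the screw axis, z up, x towards the crank handle. Rim and hub tops lie 15 and 16 mm above it. Anticlockwise from above winds out: it rises 15 mm a turn. Stays where left. Starts 1.0 to 1.6 turns below the top stop, which must be felt.
- handle (a point): Crank handle: a black upright grip, 20 mm thick, that spins freely on its pin, 48 mm from the wheel's axis. Its top is 66 mm and its foot (a 26 mm steel collar, 5 mm high) 14 mm above the wheel's origin. This point is on its axis, 42 mm above the wheel's origin. About 4 to 5 N at the handle turns the wheel; at the stop it holds hard: 10 to 15 N there is firm.
- drops: Small white eye-drop bottle, 32 mm across, 75 mm high, standing beside the press; origin under its centre. Bystander.
- case: Grey lens case with a dark seam, 70 x 45 x 22 mm, lying beside the press; origin under its centre. Bystander.
- tray: Low open steel tray, 110 x 80 x 22 mm, lying beyond the press; origin under its centre. Bystander.

How it is judged:
By the outcome, as a careful person would: the job done as asked, in the order asked, and still so for the second after the job is handed in, with the robot touching nothing.
It also fails if it takes over 67 s, if anything falls off the work surface, if the arm or the gripper's body presses on something with over 40 N, if the wrist force passes 120 N, or if a joint passes its speed limit or range.

## Working session

There is one attempt and no reset: what is moved stays moved. The work goes in short steps, Python scripts to look and compute and a tool call to move; the robot and the scene stay as the last step left them, time stands still between calls to the robot, and variables do not carry over. Pictures are saved under pics/ and viewed, at most 10 in all, crops included, and the job is handed in when it is done.

Besides the shell and the picture viewer there is one more tool, called after "Emit:" as name(argument=value, ...) on one line, values as JSON. play_rows: Moves the arm, as the interface text tells. Its arguments: {"type":"object","properties":{"increments":{"type":"array"},"grip_force":{"type":"number"}},"required":["increments"]}

```bash
mkdir -p pics; ls; python3 - <<'E'
from station import *
import cv2,numpy as np
s=get_state();print({k:np.round(v,3).tolist() for k,v in s.items()})
ims=[]
for c in("side","top"):
    im=camera(c);ims.append(im)
    for t in("press","head","wheel","handle","drops","case","tray"):
        for f in(landmark_of,):
            print(c,t,[(np.round(d["centre"],1).tolist(),round(d["conf"],2)) for d in f(c,t)[:2]])
cv2.imwrite("pics/a.png",cv2.cvtColor(cv2.resize(np.vstack(ims),(480,600)),cv2.COLOR_RGB2BGR))
print(calibration("wrist"),calibration("top"))
E
```

```text
pics
{'time_s': 0.0, 'joints': [-1.298, 0.241, 0.004, 1.335, 0.0, 1.571], 'qvel': [0.001, 0.001, -0.001, 0.001, 0.002, -0.001], 'tau': [-0.002, -37.232, 25.241, 0.017, -0.0, -0.0], 'eef_pos': [134.529, -480.852, 204.316], 'ee_rot': [-3.11, -0.427, 0.0], 'ft_force': [0.459, -0.283, -0.963], 'wrist_torque': [-0.011, 0.004, -0.024], 'finger_force': 0.0, 'opening': 85.334}
side press [([585.6, -7.5, 1.3], 0.61)]
side head [([584.7, -5.4, 149.7], 0.75)]
side wheel [([584.4, -4.9, 177.1], 0.73), ([746.1, 44.7, 1.8], 0.21)]
side handle [([566.1, 39.9, 218.6], 0.92), ([574.8, 170.2, -0.0], 0.48)]
side drops [([574.5, 172.5, -0.6], 0.94)]
side case [([652.5, -171.8, -3.7], 0.53), ([580.9, -7.7, 142.5], 0.44)]
side tray [([747.6, 42.0, 4.2], 0.79)]
top press [([587.7, -3.6, -3.8], 0.94)]
top head [([592.3, -5.8, 145.3], 0.95)]
top wheel [([583.6, -8.6, 175.6], 0.88), ([575.4, 175.3, 1.1], 0.42)]
top handle [([570.2, 41.5, 213.2], 0.74), ([576.0, 174.8, 2.6], 0.66)]
top drops [([572.6, 175.6, 1.0], 0.48)]
top case [([650.7, -170.6, 0.9], 0.97)]
top tray [([747.6, 48.9, -2.3], 0.56)]
{'fovy': 69
[... 311 characters left out ...]
57177e-01],
       [-1.13970558e-04, -2.90695743e-01,  9.56815537e-01,
        -1.69036306e+02],
       [ 0.00000000e+00,  0.00000000e+00,  0.00000000e+00,
         1.00000000e+00]])} {'fovy': 52.618431063121236, 'cx': 326.1609670583539, 'cy': 203.79616869155055, 'D': array([-0.10139869,  0.        ,  0.        ,  0.        ,  0.        ]), 'world_to_cam': array([[-7.21410114e-03, -9.99973023e-01,  1.38178376e-03,
         8.25216394e+01],
       [-9.94122226e-01,  7.02260596e-03, -1.08035559e-01,
         5.99024149e+02],
       [ 1.08022941e-01, -2.15304140e-03, -9.94146070e-01,
         1.13456293e+03],
       [ 0.00000000e+00,  0.00000000e+00,  0.00000000e+00,
         1.00000000e+00]])}
```

View pics/a.png

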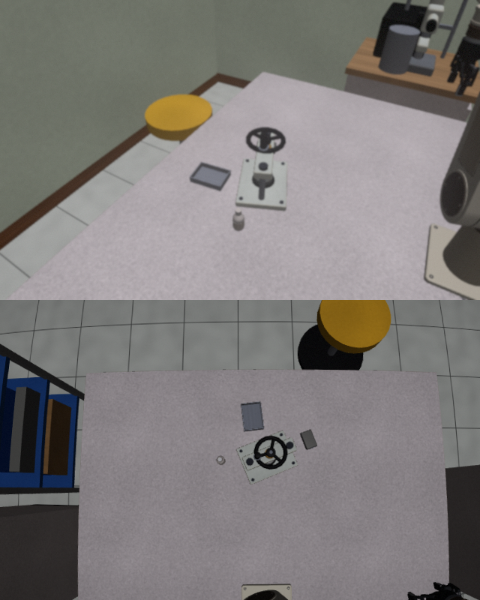

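Emit:
play_rows(increments=[[[0.15, -0.09, -0.1, 0, 0, -20, 0.6], [0.15, -0.09, -0.1, 0, 0, -20, 0.6], [0.15, -0.09, -0.1, 0, 0, -20, 0.6], [0.15, -0.09, -0.1, 0, 0, -20, 0.6], [0.562, -0.336, -0.12, 0, 0, -74, 0.6], [0.562, -0.336, -0.12, 0, 0, -74, 0.6], [0.562, -0.336, -0.12, 0, 0, -74, 0.6], [0.562, -0.336, -0.12, 0, 0, -74, 0.6], [0.562, -0.336, -0.12, 0, 0, -74, 0.6], [0.562, -0.336, -0.12, 0, 0, -74, 0.6], [0.562, -0.336, -0.12, 0, 0, -74, 0.6], [0.562, -0.336, -0.12, 0, 0, -74, 0.6], [0.562, -0.336, -0.12, 0, 0, -74, 0.6], [0.562, -0.336, -0.12, 0, 0, -74, 0.6], [0.562, -0.336, -0.12, 0, 0, -74, 0.6], [0.562, -0.336, -0.12, 0, 0, -74, 0.6]]])

```text
time_s: 2.4
eef_pos: [585.4, -6.0, 324.4]
ee_rot: [-2.226, -2.215, 0.002]
ft_force: [-0.5, -0.8, -0.3]
opening: 50.9
finger_force: 0.0
```

```bash
python3 - <<'E'
from station import *
import cv2,numpy as np
s=get_state();print({k:np.round(s[k],3).tolist() for k in("eef_pos","ee_rot","joints")})
im=camera("wrist");np.savez("w.npz",im=im,p=s["eef_pos"],r=s["ee_rot"])
for t in("head","wheel","handle","press"):
    print(t,[(np.round(d["centre"],1).tolist(),round(d["conf"],2)) for d in landmark_of("wrist",t)[:2]])
top=camera("top");cv2.imwrite("top.png",top[:,:,::-1])
cv2.imwrite("pics/w1.png",im[:,:,::-1])
E
```

```text
{'eef_pos': [585.409, -6.027, 324.358], 'ee_rot': [-2.226, -2.215, 0.002], 'joints': [-0.01, 0.417, 0.56, 1.715, -0.0, 1.566]}
head [([587.2, -4.8, 150.9], 0.91)]
wheel [([587.0, -5.7, 171.9], 0.96)]
handle [([572.1, 38.9, 217.7], 0.74), ([744.7, 47.9, -2.2], 0.21)]
press [([583.7, -4.1, -1.8], 0.94)]
```

View pics/w1.png

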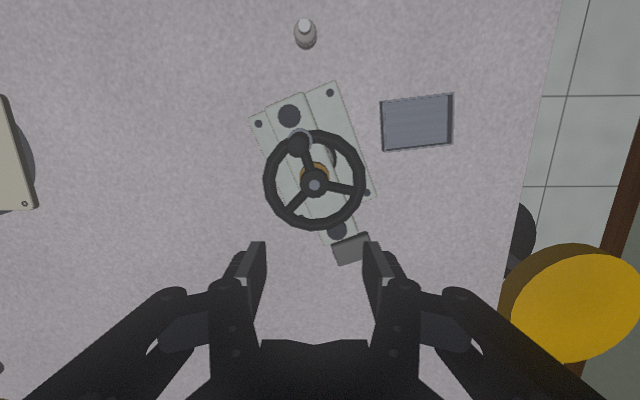

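```bash
cat > fit.py <<'E'
import numpy as np,cv2
from scipy.optimize import least_squares
from scipy.spatial.transform import Rotation as R
from station import calibration
def wcam(p,r):
    c=calibration("wrist");T=np.eye(4);T[:3,:3]=R.from_rotvec(r).as_matrix();T[:3,3]=p
    return np.linalg.inv(T@c["hand_eye"]),c
def proj(P,M,c):
    f=200/np.tan(np.radians(c["fovy"])/2);K=np.array([[f,0,c["cx"]],[0,f,c["cy"]],[0,0,1]])
    return cv2.projectPoints(np.float64(P),cv2.Rodrigues(M[:3,:3])[0],M[:3,3],K,c["D"])[0][:,0]
a=np.linspace(0,2*np.pi,180,endpoint=False)
def circ(x,r):return np.c_[x[0]+r*np.cos(a),x[1]+r*np.sin(a),np.full(180,x[2])]
E
python3 - <<'E'
from fit import *
d=np.load("w.npz");M,c=wcam(d["p"],d["r"]);g=cv2.cvtColor(d["im"],cv2.COLOR_RGB2GRAY).astype(float)
x=np.array([586.5,-6,182.])
for it in range(8):
    s=np.linspace(-5 if it<4 else -3,5 if it<4 else 3,41)
    prof=np.array([cv2.remap(g.astype(np.float32),*[proj(circ(x,57+ds),M,c)[:,k].astype(np.float32)[None] for k in(0,1)],cv2.INTER_LINEAR)[0] for ds in s])
    gr=np.gradient(prof,axis=0);i=gr.argmax(0);ok=(gr.max(0)>6)&(i>1)&(i<39)
    edge=proj(np.c_[x[0]+(57+s[i])*np.cos(a),x[1]+(57+s[i])*np.sin(a),np.full(180,x[2])],M,c)
    res=lambda y:(proj(circ(y,57),M,c)-edge)[ok].ravel()
    q=least_squares(res,x,loss="soft_l1",f_scale=.5);x=q.x
print(x,ok.sum(),np.median(np.abs(q.fun)))
im=d["im"].copy()
for P,col in((circ(x,57),(255,0,0)),(circ([569.5,40.1,x[2]+58],10),(0,255,0))):
    pass
out=cv2.resize(im[110:250,240:390],None,fx=4,fy=4,interpolation=cv2.INTER_CUBIC)
def dr(P,col):cv2.polylines(out,[np.int32((proj(P,M,c)-[240,110]+.5)*4)],True,col,1)
dr(circ(x,57),(255,0,0))
w=x[2]-8
for th in(108,):
    u=np.array([x[0]+48*np.cos(np.radians(th)),x[1]+48*np.sin(np.radians(th))])
    dr(circ([*u,w+66],10),(0,255,0));dr(circ([*u,w+19],13),(255,255,0));print(u)
cv2.imwrite("pics/w2.png",out[:,:,::-1])
E
```

```text
[585.45152314  -7.34154463 181.02463845] 161 0.13730334684247225
[570.61870741  38.30916815]
```

View pics/w2.png

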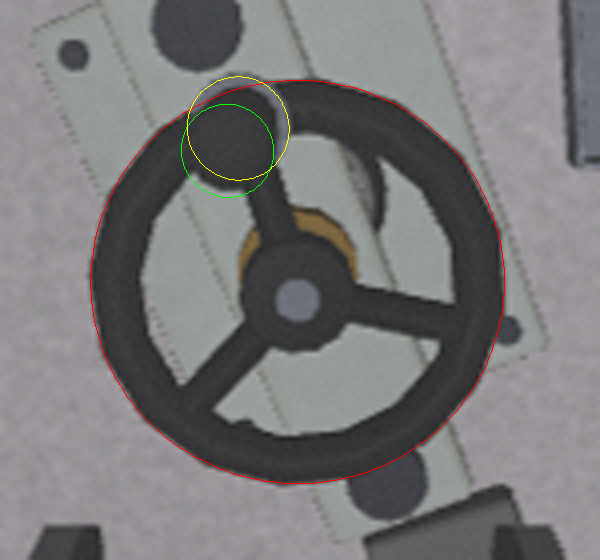

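Emit:
play_rows(increments=[[[0.045, -0.0133, 0, 0, 0, 0, 0.6], [0.045, -0.0133, 0.03, 0, 0, 0, 0.6], [0.045, -0.0133, 0.06, 0, 0, 0, 0.6], [0.045, -0.0133, 0.085, 0, 0, 0, 0.6], [0.045, -0.0133, 0.105, 0, 0, 0, 0.6], [0.045, -0.0133, 0.118, 0, 0, 0, 0.6], [0.045, -0.0133, 0.125, 0, 0, 0, 0.6], [0.045, -0.0133, 0.125, 0, 0, 0, 0.6], [0.045, -0.0133, 0.125, 0, 0, 0, 0.6]]])

```text
time_s: 3.6
eef_pos: [572.8, 38.3, 201.2]
ee_rot: [2.229, 2.213, 0.002]
ft_force: [1.1, 0.9, 0.8]
opening: 51.4
finger_force: 0.0
```

```bash
python3 - <<'E'
from fit import *
from station import *
s=get_state();print({k:np.round(s[k],3).tolist() for k in("eef_pos","ee_rot","ft_force")})
im=camera("wrist");cv2.imwrite("pics/w3.png",im[:,:,::-1])
for t in("handle","wheel"):print(landmark_of("wrist",t)[:1])
E
```

```text
{'eef_pos': [572.765, 38.255, 201.188], 'ee_rot': [2.229, 2.213, 0.002], 'ft_force': [1.079, 0.905, 0.808]}
[{'centre': [571.9, 40.1, 216.0], 'conf': 0.73}]
[{'centre': [584.0, -5.0, 177.6], 'conf': 0.65}]
```

View pics/w3.png

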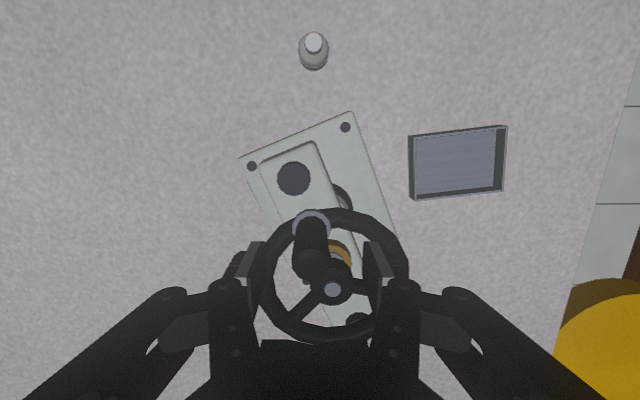

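Emit:
play_rows(increments=[[[0.0005, -0.0003, 0, 0, 0, 0, 0.1], [0.0005, -0.0003, 0, 0, 0, 0, 0.1], [0.0005, -0.0003, 0, 0, 0, 0, 0.1], [0.0005, -0.0003, 0, 0, 0, 0, 0.1], [0.0005, -0.0003, 0, 0, 0, 0, 0.1], [0.0005, -0.0003, 0, 0, 0, 0, 0.1]]], grip_force=30)

```text
time_s: 4.35
eef_pos: [572.0, 39.2, 200.3]
ee_rot: [-2.228, -2.214, -0.0]
ft_force: [-2.2, 0.1, 1.2]
opening: 18.7
finger_force: 29.5
```

```bash
cat > g.py <<'E'
import sys,numpy as np
def rows(t0,t1,n,dx=0,dy=0,dz=0):
    "wind from wheel angle t0 to t1 (deg), adding world shift dx,dy,dz mm"
    p=np.radians(89.64);o=[]
    for k in range(1,n+1):
        t=t0+(t1-t0)*k/n;s=min(1,k/5)
        d=48*np.array([np.cos(np.radians(t))-np.cos(np.radians(t0)),np.sin(np.radians(t))-np.sin(np.radians(t0))])+s*np.array([dx,dy])
        x=d@[np.cos(p),np.sin(p)];y=d@[np.sin(p),-np.cos(p)];z=-(t-t0)*15/360-s*dz
        o.append([*(round(v/1000,4) for v in(x,y,z)),0,0,0,0.1])
    print(str([o]).replace(" ",""))
def force(fx,fy,t):
    t=np.radians(t);print("radial out",fx*np.cos(t)+fy*np.sin(t),"tangential",-fx*np.sin(t)+fy*np.cos(t))
E
python3 -c "
from g import *
rows(106.5,136.5,10)"
```

```text
[[[np.float64(-0.0008),np.float64(-0.0024),-0.0001,0,0,0,0.1],[np.float64(-0.0017),np.float64(-0.0047),-0.0003,0,0,0,0.1],[np.float64(-0.0027),np.float64(-0.007),-0.0004,0,0,0,0.1],[np.float64(-0.0039),np.float64(-0.0092),-0.0005,0,0,0,0.1],[np.float64(-0.0052),np.float64(-0.0114),-0.0006,0,0,0,0.1],[np.float64(-0.0066),np.float64(-0.0135),-0.0008,0,0,0,0.1],[np.float64(-0.008),np.float64(-0.0155),-0.0009,0,0,0,0.1],[np.float64(-0.0096),np.float64(-0.0175),-0.001,0,0,0,0.1],[np.float64(-0.0113),np.float64(-0.0193),-0.0011,0,0,0,0.1],[np.float64(-0.0131),np.float64(-0.0211),-0.0013,0,0,0,0.1]]]
```

Emit:
play_rows(increments=[[[-0.0008, -0.0024, -0.0001, 0, 0, 0, 0.1], [-0.0017, -0.0047, -0.0003, 0, 0, 0, 0.1], [-0.0027, -0.007, -0.0004, 0, 0, 0, 0.1], [-0.0039, -0.0092, -0.0005, 0, 0, 0, 0.1], [-0.0052, -0.0114, -0.0006, 0, 0, 0, 0.1], [-0.0066, -0.0135, -0.0008, 0, 0, 0, 0.1], [-0.008, -0.0155, -0.0009, 0, 0, 0, 0.1], [-0.0096, -0.0175, -0.001, 0, 0, 0, 0.1], [-0.0113, -0.0193, -0.0011, 0, 0, 0, 0.1], [-0.0131, -0.0211, -0.0013, 0, 0, 0, 0.1]]])

```text
time_s: 5.35
eef_pos: [552.3, 27.1, 202.1]
ee_rot: [2.227, 2.214, 0.006]
ft_force: [3.8, 3.6, -0.3]
opening: 18.6
finger_force: 29.4
```

```bash
sed -i 's/round(v/round(float(v)/' g.py; python3 -c "
from g import *
rows(136.5,181.5,15)
from station import get_state
f=get_state()['ft_force'];print(f);force(f[0],f[1],136.5)"
```

```text
[[[-0.0019,-0.0017,-0.0001,0,0,0,0.1],[-0.0038,-0.0032,-0.0003,0,0,0,0.1],[-0.0059,-0.0047,-0.0004,0,0,0,0.1],[-0.008,-0.0061,-0.0005,0,0,0,0.1],[-0.0102,-0.0073,-0.0006,0,0,0,0.1],[-0.0124,-0.0084,-0.0008,0,0,0,0.1],[-0.0147,-0.0094,-0.0009,0,0,0,0.1],[-0.0171,-0.0103,-0.001,0,0,0,0.1],[-0.0195,-0.0111,-0.0011,0,0,0,0.1],[-0.0219,-0.0117,-0.0013,0,0,0,0.1],[-0.0244,-0.0122,-0.0014,0,0,0,0.1],[-0.0269,-0.0126,-0.0015,0,0,0,0.1],[-0.0294,-0.0128,-0.0016,0,0,0,0.1],[-0.0319,-0.013,-0.0018,0,0,0,0.1],[-0.0344,-0.0129,-0.0019,0,0,0,0.1]]]
[ 3.82741062  3.58852775 -0.3076441 ]
radial out -0.3061260766765286 tangential -5.237641671081324
```

Emit:
play_rows(increments=[[[-0.0019, -0.0017, -0.0001, 0, 0, 0, 0.1], [-0.0038, -0.0032, -0.0003, 0, 0, 0, 0.1], [-0.0059, -0.0047, -0.0004, 0, 0, 0, 0.1], [-0.008, -0.0061, -0.0005, 0, 0, 0, 0.1], [-0.0102, -0.0073, -0.0006, 0, 0, 0, 0.1], [-0.0124, -0.0084, -0.0008, 0, 0, 0, 0.1], [-0.0147, -0.0094, -0.0009, 0, 0, 0, 0.1], [-0.0171, -0.0103, -0.001, 0, 0, 0, 0.1], [-0.0195, -0.0111, -0.0011, 0, 0, 0, 0.1], [-0.0219, -0.0117, -0.0013, 0, 0, 0, 0.1], [-0.0244, -0.0122, -0.0014, 0, 0, 0, 0.1], [-0.0269, -0.0126, -0.0015, 0, 0, 0, 0.1], [-0.0294, -0.0128, -0.0016, 0, 0, 0, 0.1], [-0.0319, -0.013, -0.0018, 0, 0, 0, 0.1], [-0.0344, -0.0129, -0.0019, 0, 0, 0, 0.1]]])

```text
time_s: 6.85
eef_pos: [537.2, -6.4, 203.4]
ee_rot: [-2.225, -2.213, -0.003]
ft_force: [-0.4, 5.1, -0.0]
opening: 18.3
finger_force: 29.5
```

```bash
python3 -c "
from g import *
rows(181.5,261.5,20)
from station import get_state
s=get_state();f=s['ft_force'];print(f,s['eef_pos']);force(f[0],f[1],181.5)"
```

```text
[[[-0.0033,0.0002,-0.0002,0,0,0,0.1],[-0.0067,0.0007,-0.0003,0,0,0,0.1],[-0.0099,0.0014,-0.0005,0,0,0,0.1],[-0.0132,0.0023,-0.0007,0,0,0,0.1],[-0.0163,0.0034,-0.0008,0,0,0,0.1],[-0.0194,0.0048,-0.001,0,0,0,0.1],[-0.0223,0.0063,-0.0012,0,0,0,0.1],[-0.0252,0.0081,-0.0013,0,0,0,0.1],[-0.0279,0.0101,-0.0015,0,0,0,0.1],[-0.0305,0.0122,-0.0017,0,0,0,0.1],[-0.0329,0.0145,-0.0018,0,0,0,0.1],[-0.0351,0.017,-0.002,0,0,0,0.1],[-0.0372,0.0197,-0.0022,0,0,0,0.1],[-0.0391,0.0224,-0.0023,0,0,0,0.1],[-0.0408,0.0253,-0.0025,0,0,0,0.1],[-0.0422,0.0283,-0.0027,0,0,0,0.1],[-0.0435,0.0314,-0.0028,0,0,0,0.1],[-0.0446,0.0346,-0.003,0,0,0,0.1],[-0.0454,0.0379,-0.0032,0,0,0,0.1],[-0.046,0.0412,-0.0033,0,0,0,0.1]]]
[-0.42498603  5.12226544 -0.01698242] [537.2240287   -6.43033874 203.38337386]
radial out 0.290755122176075 tangential -5.13163500777419
```

Tracking is clean (about 5 N tangential, almost no radial or vertical force). Continuing.

Emit:
play_rows(increments=[[[-0.0033, 0.0002, -0.0002, 0, 0, 0, 0.1], [-0.0067, 0.0007, -0.0003, 0, 0, 0, 0.1], [-0.0099, 0.0014, -0.0005, 0, 0, 0, 0.1], [-0.0132, 0.0023, -0.0007, 0, 0, 0, 0.1], [-0.0163, 0.0034, -0.0008, 0, 0, 0, 0.1], [-0.0194, 0.0048, -0.001, 0, 0, 0, 0.1], [-0.0223, 0.0063, -0.0012, 0, 0, 0, 0.1], [-0.0252, 0.0081, -0.0013, 0, 0, 0, 0.1], [-0.0279, 0.0101, -0.0015, 0, 0, 0, 0.1], [-0.0305, 0.0122, -0.0017, 0, 0, 0, 0.1], [-0.0329, 0.0145, -0.0018, 0, 0, 0, 0.1], [-0.0351, 0.017, -0.002, 0, 0, 0, 0.1], [-0.0372, 0.0197, -0.0022, 0, 0, 0, 0.1], [-0.0391, 0.0224, -0.0023, 0, 0, 0, 0.1], [-0.0408, 0.0253, -0.0025, 0, 0, 0, 0.1], [-0.0422, 0.0283, -0.0027, 0, 0, 0, 0.1], [-0.0435, 0.0314, -0.0028, 0, 0, 0, 0.1], [-0.0446, 0.0346, -0.003, 0, 0, 0, 0.1], [-0.0454, 0.0379, -0.0032, 0, 0, 0, 0.1], [-0.046, 0.0412, -0.0033, 0, 0, 0, 0.1]]])

```text
time_s: 8.85
eef_pos: [575.1, -54.5, 205.9]
ee_rot: [-2.225, -2.21, 0.008]
ft_force: [-5.8, 0.7, 2.9]
opening: 18.6
finger_force: 29.8
```

```bash
python3 -c "
from g import *
rows(261.5,341.5,20)
from station import get_state
s=get_state();f=s['ft_force'];print(f,s['eef_pos']);force(f[0],f[1],261.5)"
```

```text
[[[-0.0004,0.0033,-0.0002,0,0,0,0.1],[-0.0005,0.0067,-0.0003,0,0,0,0.1],[-0.0004,0.01,-0.0005,0,0,0,0.1],[-0.0,0.0134,-0.0007,0,0,0,0.1],[0.0005,0.0167,-0.0008,0,0,0,0.1],[0.0013,0.0199,-0.001,0,0,0,0.1],[0.0024,0.0231,-0.0012,0,0,0,0.1],[0.0036,0.0262,-0.0013,0,0,0,0.1],[0.0051,0.0292,-0.0015,0,0,0,0.1],[0.0067,0.0321,-0.0017,0,0,0,0.1],[0.0086,0.0349,-0.0018,0,0,0,0.1],[0.0107,0.0376,-0.002,0,0,0,0.1],[0.0129,0.0401,-0.0022,0,0,0,0.1],[0.0153,0.0424,-0.0023,0,0,0,0.1],[0.0179,0.0445,-0.0025,0,0,0,0.1],[0.0206,0.0465,-0.0027,0,0,0,0.1],[0.0234,0.0483,-0.0028,0,0,0,0.1],[0.0264,0.0499,-0.003,0,0,0,0.1],[0.0294,0.0513,-0.0032,0,0,0,0.1],[0.0326,0.0524,-0.0033,0,0,0,0.1]]]
[-5.78898549  0.67086249  2.8879591 ] [575.14542983 -54.46547934 205.86290396]
radial out 0.19217289462708442 tangential -5.824558269237555
```

Emit:
play_rows(increments=[[[-0.0004, 0.0033, -0.0003, 0, 0, 0, 0.1], [-0.0005, 0.0067, -0.0005, 0, 0, 0, 0.1], [-0.0004, 0.01, -0.0008, 0, 0, 0, 0.1], [0, 0.0134, -0.0011, 0, 0, 0, 0.1], [0.0005, 0.0167, -0.0013, 0, 0, 0, 0.1], [0.0013, 0.0199, -0.0015, 0, 0, 0, 0.1], [0.0024, 0.0231, -0.0017, 0, 0, 0, 0.1], [0.0036, 0.0262, -0.0018, 0, 0, 0, 0.1], [0.0051, 0.0292, -0.002, 0, 0, 0, 0.1], [0.0067, 0.0321, -0.0022, 0, 0, 0, 0.1], [0.0086, 0.0349, -0.0023, 0, 0, 0, 0.1], [0.0107, 0.0376, -0.0025, 0, 0, 0, 0.1], [0.0129, 0.0401, -0.0027, 0, 0, 0, 0.1], [0.0153, 0.0424, -0.0028, 0, 0, 0, 0.1], [0.0179, 0.0445, -0.003, 0, 0, 0, 0.1], [0.0206, 0.0465, -0.0032, 0, 0, 0, 0.1], [0.0234, 0.0483, -0.0033, 0, 0, 0, 0.1], [0.0264, 0.0499, -0.0035, 0, 0, 0, 0.1], [0.0294, 0.0513, -0.0037, 0, 0, 0, 0.1], [0.0326, 0.0524, -0.0038, 0, 0, 0, 0.1]]])

```text
time_s: 10.85
eef_pos: [629.4, -25.1, 209.9]
ee_rot: [2.23, 2.211, -0.01]
ft_force: [-1.6, -5.5, 1.4]
opening: 18.5
finger_force: 29.6
```

```bash
python3 -c "
from g import *
rows(341.5,421.5,20)
rows(421.5,455.5,9)
from station import get_state
s=get_state();f=s['ft_force'];print(f,s['eef_pos']);force(f[0],f[1],341.5)"
```

```text
[[[0.0032,0.0009,-0.0002,0,0,0,0.1],[0.0065,0.0016,-0.0003,0,0,0,0.1],[0.0098,0.0021,-0.0005,0,0,0,0.1],[0.0132,0.0024,-0.0007,0,0,0,0.1],[0.0165,0.0024,-0.0008,0,0,0,0.1],[0.0198,0.0021,-0.001,0,0,0,0.1],[0.0232,0.0017,-0.0012,0,0,0,0.1],[0.0264,0.001,-0.0013,0,0,0,0.1],[0.0297,0.0001,-0.0015,0,0,0,0.1],[0.0328,-0.0011,-0.0017,0,0,0,0.1],[0.0359,-0.0024,-0.0018,0,0,0,0.1],[0.0388,-0.004,-0.002,0,0,0,0.1],[0.0417,-0.0058,-0.0022,0,0,0,0.1],[0.0444,-0.0077,-0.0023,0,0,0,0.1],[0.047,-0.0099,-0.0025,0,0,0,0.1],[0.0494,-0.0122,-0.0027,0,0,0,0.1],[0.0516,-0.0147,-0.0028,0,0,0,0.1],[0.0537,-0.0173,-0.003,0,0,0,0.1],[0.0556,-0.0201,-0.0032,0,0,0,0.1],[0.0573,-0.023,-0.0033,0,0,0,0.1]]]
[[[0.0014,-0.0028,-0.0002,0,0,0,0.1],[0.0026,-0.0058,-0.0003,0,0,0,0.1],[0.0036,-0.0088,-0.0005,0,0,0,0.1],[0.0044,-0.0118,-0.0006,0,0,0,0.1],[0.005,-0.0149,-0.0008,0,0,0,0.1],[0.0055,-0.0181,-0.0009,0,0,0,0.1],[0.0057,-0.0212,-0.0011,0,0,0,0.1],[0.0056,-0.0244,-0.0013,0,0,0,0.1],[0.0054,-0.0275,-0.0014,0,0,0,0.1]]]
[-1.57072408 -5.52901798  1.38656304] [629.43679764 -25.07808749 209.92393044]
radial out 0.2648283519910315 tangential -5.741696609016586
```

Emit:
play_rows(increments=[[[0.0032, 0.0009, -0.0002, 0, 0, 0, 0.1], [0.0065, 0.0016, -0.0003, 0, 0, 0, 0.1], [0.0098, 0.0021, -0.0005, 0, 0, 0, 0.1], [0.0132, 0.0024, -0.0007, 0, 0, 0, 0.1], [0.0165, 0.0024, -0.0009, 0, 0, 0, 0.1], [0.0198, 0.0021, -0.0011, 0, 0, 0, 0.1], [0.0232, 0.0017, -0.0013, 0, 0, 0, 0.1], [0.0264, 0.001, -0.0015, 0, 0, 0, 0.1], [0.0297, 0.0001, -0.0017, 0, 0, 0, 0.1], [0.0328, -0.0011, -0.0019, 0, 0, 0, 0.1], [0.0359, -0.0024, -0.002, 0, 0, 0, 0.1], [0.0388, -0.004, -0.0022, 0, 0, 0, 0.1], [0.0417, -0.0058, -0.0024, 0, 0, 0, 0.1], [0.0444, -0.0077, -0.0025, 0, 0, 0, 0.1], [0.047, -0.0099, -0.0027, 0, 0, 0, 0.1], [0.0494, -0.0122, -0.0029, 0, 0, 0, 0.1], [0.0516, -0.0147, -0.003, 0, 0, 0, 0.1], [0.0537, -0.0173, -0.0032, 0, 0, 0, 0.1], [0.0556, -0.0201, -0.0034, 0, 0, 0, 0.1], [0.0573, -0.023, -0.0035, 0, 0, 0, 0.1]]])

```text
time_s: 12.85
eef_pos: [610.3, 33.7, 214.1]
ee_rot: [2.227, 2.21, 0.001]
ft_force: [5.2, -2.3, -1.0]
opening: 18.5
finger_force: 29.5
```

Emit:
play_rows(increments=[[[0.0014, -0.0028, -0.0002, 0, 0, 0, 0.1], [0.0026, -0.0058, -0.0003, 0, 0, 0, 0.1], [0.0036, -0.0088, -0.0005, 0, 0, 0, 0.1], [0.0044, -0.0118, -0.0006, 0, 0, 0, 0.1], [0.005, -0.0149, -0.0008, 0, 0, 0, 0.1], [0.0055, -0.0181, -0.0009, 0, 0, 0, 0.1], [0.0057, -0.0212, -0.0011, 0, 0, 0, 0.1], [0.0056, -0.0244, -0.0013, 0, 0, 0, 0.1], [0.0054, -0.0275, -0.0014, 0, 0, 0, 0.1]]])

```text
time_s: 13.75
eef_pos: [583.0, 40.4, 215.7]
ee_rot: [2.227, 2.211, 0.004]
ft_force: [5.9, 0.3, -1.1]
opening: 18.5
finger_force: 29.6
```

```bash
python3 -c "
from g import *
t=455.5
while t<700: print(t+5.5,end=' ');rows(t,t+5.5,3);t+=5.5
from station import get_state
s=get_state();f=s['ft_force'];print(f,s['eef_pos']);force(f[0],f[1],455.5)"
```

```text
461.0 [[[-0.0002,-0.0015,-0.0001,0,0,0,0.1],[-0.0004,-0.003,-0.0002,0,0,0,0.1],[-0.0007,-0.0046,-0.0002,0,0,0,0.1]]]
466.5 [[[-0.0003,-0.0015,-0.0001,0,0,0,0.1],[-0.0007,-0.003,-0.0002,0,0,0,0.1],[-0.0011,-0.0045,-0.0002,0,0,0,0.1]]]
472.0 [[[-0.0005,-0.0015,-0.0001,0,0,0,0.1],[-0.001,-0.0029,-0.0002,0,0,0,0.1],[-0.0015,-0.0043,-0.0002,0,0,0,0.1]]]
477.5 [[[-0.0006,-0.0014,-0.0001,0,0,0,0.1],[-0.0013,-0.0028,-0.0002,0,0,0,0.1],[-0.002,-0.0042,-0.0002,0,0,0,0.1]]]
483.0 [[[-0.0007,-0.0013,-0.0001,0,0,0,0.1],[-0.0015,-0.0027,-0.0002,0,0,0,0.1],[-0.0023,-0.004,-0.0002,0,0,0,0.1]]]
488.5 [[[-0.0009,-0.0013,-0.0001,0,0,0,0.1],[-0.0018,-0.0025,-0.0002,0,0,0,0.1],[-0.0027,-0.0037,-0.0002,0,0,0,0.1]]]
494.0 [[[-0.001,-0.0012,-0.0001,0,0,0,0.1],[-0.002,-0.0023,-0.0002,0,0,0,0.1],[-0.0031,-0.0034,-0.0002,0,0,0,0.1]]]
499.5 [[[-0.0011,-0.0011,-0.0001,0,0,0,0.1],[-0.0022,-0.0021,-0.0002,0,0,0,0.1],[-0.0034,-0.0031,-0.0002,0,0,0,0.1]]]
505.0 [[[-0.0012,-0.001,-0.0001,0,0,0,0.1],[-0.0024,-0.0019,-0.0002,0,0,0,0.1],[-0.0037,-0.0028,-0.0002,0,0,0,0.1]]]
510.5 [[[-0.0013,-0.0009,-0.0001,0,0,0,0.1],[-
[... 3493 characters left out ...]
]
681.0 [[[0.0011,0.0011,-0.0001,0,0,0,0.1],[0.0023,0.0021,-0.0002,0,0,0,0.1],[0.0035,0.003,-0.0002,0,0,0,0.1]]]
686.5 [[[0.0012,0.0009,-0.0001,0,0,0,0.1],[0.0025,0.0018,-0.0002,0,0,0,0.1],[0.0037,0.0027,-0.0002,0,0,0,0.1]]]
692.0 [[[0.0013,0.0008,-0.0001,0,0,0,0.1],[0.0026,0.0016,-0.0002,0,0,0,0.1],[0.004,0.0023,-0.0002,0,0,0,0.1]]]
697.5 [[[0.0014,0.0007,-0.0001,0,0,0,0.1],[0.0028,0.0013,-0.0002,0,0,0,0.1],[0.0042,0.0019,-0.0002,0,0,0,0.1]]]
703.0 [[[0.0014,0.0006,-0.0001,0,0,0,0.1],[0.0029,0.0011,-0.0002,0,0,0,0.1],[0.0043,0.0015,-0.0002,0,0,0,0.1]]]
[ 5.86690671  0.34206063 -1.10459697] [583.04653164  40.41560333 215.68374766]
radial out -0.22183224150048014 tangential -5.872681697342309
```

Emit:
play_rows(increments=[[[-0.0002, -0.0015, 0, 0, 0, 0, 0.1], [-0.0004, -0.003, -0.0001, 0, 0, 0, 0.1], [-0.0007, -0.0046, -0.0002, 0, 0, 0, 0.1]]])

```text
time_s: 14.05
eef_pos: [578.3, 40.0, 215.9]
ee_rot: [2.227, 2.212, 0.004]
ft_force: [5.5, 1.1, -1.7]
opening: 17.9
finger_force: 29.6
```

Emit:
play_rows(increments=[[[-0.0003, -0.0015, -0.0001, 0, 0, 0, 0.1], [-0.0007, -0.003, -0.0002, 0, 0, 0, 0.1], [-0.0011, -0.0045, -0.0002, 0, 0, 0, 0.1]]])

```text
time_s: 14.35
eef_pos: [573.8, 39.1, 216.1]
ee_rot: [2.227, 2.212, 0.004]
ft_force: [5.7, 1.4, -0.7]
opening: 18.8
finger_force: 29.6
```

Emit:
play_rows(increments=[[[-0.0005, -0.0015, -0.0001, 0, 0, 0, 0.1], [-0.001, -0.0029, -0.0002, 0, 0, 0, 0.1], [-0.0015, -0.0043, -0.0002, 0, 0, 0, 0.1]]])

```text
time_s: 14.65
eef_pos: [569.4, 37.8, 216.3]
ee_rot: [2.227, 2.213, 0.005]
ft_force: [4.3, 1.6, -1.0]
opening: 18.5
finger_force: 29.6
```

Emit:
play_rows(increments=[[[-0.0006, -0.0014, -0.0001, 0, 0, 0, 0.1], [-0.0013, -0.0028, -0.0002, 0, 0, 0, 0.1], [-0.002, -0.0042, -0.0002, 0, 0, 0, 0.1]]])

```text
time_s: 14.95
eef_pos: [565.1, 36.0, 216.5]
ee_rot: [2.227, 2.213, 0.005]
ft_force: [4.5, 1.6, 0.0]
opening: 18.4
finger_force: 29.6
```

Emit:
play_rows(increments=[[[-0.0007, -0.0013, -0.0001, 0, 0, 0, 0.1], [-0.0015, -0.0027, -0.0002, 0, 0, 0, 0.1], [-0.0023, -0.004, -0.0002, 0, 0, 0, 0.1]]])

```text
time_s: 15.25
eef_pos: [561.0, 33.9, 216.7]
ee_rot: [2.227, 2.213, 0.005]
ft_force: [4.3, 2.4, -0.2]
opening: 18.1
finger_force: 29.6
```

Emit:
play_rows(increments=[[[-0.0009, -0.0013, -0.0001, 0, 0, 0, 0.1], [-0.0018, -0.0025, -0.0002, 0, 0, 0, 0.1], [-0.0027, -0.0037, -0.0002, 0, 0, 0, 0.1]]])

```text
time_s: 15.55
eef_pos: [557.2, 31.3, 216.9]
ee_rot: [2.227, 2.214, 0.005]
ft_force: [5.8, 2.9, -0.6]
opening: 18.0
finger_force: 29.6
```

Emit:
play_rows(increments=[[[-0.001, -0.0012, -0.0001, 0, 0, 0, 0.1], [-0.002, -0.0023, -0.0002, 0, 0, 0, 0.1], [-0.0031, -0.0034, -0.0002, 0, 0, 0, 0.1]]])

```text
time_s: 15.85
eef_pos: [553.7, 28.5, 217.1]
ee_rot: [2.227, 2.214, 0.006]
ft_force: [3.7, 3.9, -0.9]
opening: 18.5
finger_force: 29.6
```

Emit:
play_rows(increments=[[[-0.0011, -0.0011, -0.0001, 0, 0, 0, 0.1], [-0.0022, -0.0021, -0.0002, 0, 0, 0, 0.1], [-0.0034, -0.0031, -0.0002, 0, 0, 0, 0.1]]])

```text
time_s: 16.15
eef_pos: [550.5, 25.2, 217.3]
ee_rot: [2.228, 2.215, 0.006]
ft_force: [4.7, 3.6, -0.5]
opening: 18.2
finger_force: 29.6
```

Emit:
play_rows(increments=[[[-0.0012, -0.001, -0.0001, 0, 0, 0, 0.1], [-0.0024, -0.0019, -0.0002, 0, 0, 0, 0.1], [-0.0037, -0.0028, -0.0002, 0, 0, 0, 0.1]]])

```text
time_s: 16.45
eef_pos: [547.5, 21.7, 217.5]
ee_rot: [-2.228, -2.215, -0.006]
ft_force: [3.4, 3.8, -0.0]
opening: 18.5
finger_force: 29.6
```

Emit:
play_rows(increments=[[[-0.0013, -0.0009, -0.0001, 0, 0, 0, 0.1], [-0.0026, -0.0017, -0.0002, 0, 0, 0, 0.1], [-0.0039, -0.0024, -0.0002, 0, 0, 0, 0.1]]])

```text
time_s: 16.75
eef_pos: [544.8, 17.9, 217.6]
ee_rot: [-2.227, -2.215, -0.005]
ft_force: [2.6, 4.3, 0.1]
opening: 18.1
finger_force: 29.6
```

Emit:
play_rows(increments=[[[-0.0014, -0.0007, -0.0001, 0, 0, 0, 0.1], [-0.0027, -0.0014, -0.0002, 0, 0, 0, 0.1], [-0.0041, -0.002, -0.0003, 0, 0, 0, 0.1]]])

```text
time_s: 17.05
eef_pos: [542.6, 14.0, 217.9]
ee_rot: [-2.227, -2.215, -0.005]
ft_force: [2.6, 4.8, -0.2]
opening: 18.9
finger_force: 29.6
```

Emit:
play_rows(increments=[[[-0.0014, -0.0006, -0.0001, 0, 0, 0, 0.1], [-0.0029, -0.0011, -0.0002, 0, 0, 0, 0.1], [-0.0043, -0.0016, -0.0002, 0, 0, 0, 0.1]]])

```text
time_s: 17.35
eef_pos: [540.7, 9.8, 218.0]
ee_rot: [-2.226, -2.214, -0.005]
ft_force: [2.9, 5.0, -0.0]
opening: 18.4
finger_force: 29.6
```

Emit:
play_rows(increments=[[[-0.0015, -0.0005, -0.0001, 0, 0, 0, 0.1], [-0.0029, -0.0009, -0.0002, 0, 0, 0, 0.1], [-0.0044, -0.0012, -0.0002, 0, 0, 0, 0.1]]])

```text
time_s: 17.65
eef_pos: [539.2, 5.5, 218.1]
ee_rot: [-2.226, -2.214, -0.004]
ft_force: [1.0, 4.2, 0.5]
opening: 18.4
finger_force: 29.6
```

Emit:
play_rows(increments=[[[-0.0015, -0.0003, -0.0001, 0, 0, 0, 0.1], [-0.003, -0.0006, -0.0002, 0, 0, 0, 0.1], [-0.0045, -0.0008, -0.0003, 0, 0, 0, 0.1]]])

```text
time_s: 17.95
eef_pos: [538.1, 1.1, 218.3]
ee_rot: [-2.225, -2.214, -0.004]
ft_force: [1.3, 4.9, 0.3]
opening: 18.8
finger_force: 29.6
```

Emit:
play_rows(increments=[[[-0.0015, -0.0002, -0.0001, 0, 0, 0, 0.1], [-0.0031, -0.0003, -0.0002, 0, 0, 0, 0.1], [-0.0046, -0.0004, -0.0003, 0, 0, 0, 0.1]]])

```text
time_s: 18.25
eef_pos: [537.4, -3.5, 218.5]
ee_rot: [-2.225, -2.213, -0.003]
ft_force: [0.8, 4.6, 0.3]
opening: 18.9
finger_force: 29.6
```

Emit:
play_rows(increments=[[[-0.0015, 0, -0.0001, 0, 0, 0, 0.1], [-0.0031, 0, -0.0002, 0, 0, 0, 0.1], [-0.0046, 0.0001, -0.0003, 0, 0, 0, 0.1]]])

```text
time_s: 18.55
eef_pos: [537.2, -8.1, 218.7]
ee_rot: [-2.225, -2.213, -0.003]
ft_force: [0.0, 5.4, 0.0]
opening: 18.6
finger_force: 29.6
```

Emit:
play_rows(increments=[[[-0.0015, 0.0001, -0.0001, 0, 0, 0, 0.1], [-0.0031, 0.0003, -0.0002, 0, 0, 0, 0.1], [-0.0046, 0.0005, -0.0003, 0, 0, 0, 0.1]]])

```text
time_s: 18.85
eef_pos: [537.4, -12.7, 218.9]
ee_rot: [-2.224, -2.213, -0.002]
ft_force: [0.1, 5.9, -0.1]
opening: 18.4
finger_force: 29.6
```

Emit:
play_rows(increments=[[[-0.0015, 0.0003, -0.0001, 0, 0, 0, 0.1], [-0.003, 0.0006, -0.0002, 0, 0, 0, 0.1], [-0.0045, 0.001, -0.0002, 0, 0, 0, 0.1]]])

```text
time_s: 19.15
eef_pos: [538.1, -17.2, 219.0]
ee_rot: [-2.224, -2.212, -0.001]
ft_force: [-0.5, 5.9, 0.2]
opening: 18.3
finger_force: 29.7
```

Emit:
play_rows(increments=[[[-0.0015, 0.0004, -0.0001, 0, 0, 0, 0.1], [-0.0029, 0.0009, -0.0002, 0, 0, 0, 0.1], [-0.0044, 0.0014, -0.0003, 0, 0, 0, 0.1]]])

```text
time_s: 19.45
eef_pos: [539.1, -21.6, 219.2]
ee_rot: [-2.224, -2.212, -0.0]
ft_force: [-1.6, 4.7, 0.2]
opening: 18.3
finger_force: 29.7
```

Emit:
play_rows(increments=[[[-0.0014, 0.0006, -0.0001, 0, 0, 0, 0.1], [-0.0028, 0.0012, -0.0002, 0, 0, 0, 0.1], [-0.0042, 0.0018, -0.0003, 0, 0, 0, 0.1]]])

```text
time_s: 19.75
eef_pos: [540.6, -25.8, 219.4]
ee_rot: [-2.224, -2.212, 0.001]
ft_force: [-2.3, 5.5, 0.9]
opening: 18.5
finger_force: 29.7
```

Emit:
play_rows(increments=[[[-0.0014, 0.0007, -0.0001, 0, 0, 0, 0.1], [-0.0027, 0.0014, -0.0002, 0, 0, 0, 0.1], [-0.004, 0.0022, -0.0003, 0, 0, 0, 0.1]]])

```text
time_s: 20.05
eef_pos: [542.5, -29.9, 219.5]
ee_rot: [-2.223, -2.211, 0.002]
ft_force: [-2.0, 5.0, 0.7]
opening: 18.8
finger_force: 29.7
```

Emit:
play_rows(increments=[[[-0.0013, 0.0008, -0.0001, 0, 0, 0, 0.1], [-0.0026, 0.0017, -0.0002, 0, 0, 0, 0.1], [-0.0038, 0.0026, -0.0003, 0, 0, 0, 0.1]]])

```text
time_s: 20.35
eef_pos: [544.8, -33.8, 219.8]
ee_rot: [-2.223, -2.211, 0.002]
ft_force: [-2.2, 4.6, 0.4]
opening: 18.5
finger_force: 29.7
```

Emit:
play_rows(increments=[[[-0.0012, 0.0009, -0.0001, 0, 0, 0, 0.1], [-0.0024, 0.0019, -0.0002, 0, 0, 0, 0.1], [-0.0035, 0.0029, -0.0003, 0, 0, 0, 0.1]]])

```text
time_s: 20.65
eef_pos: [547.4, -37.5, 220.0]
ee_rot: [-2.223, -2.211, 0.003]
ft_force: [-2.6, 4.0, 0.2]
opening: 18.3
finger_force: 29.7
```

Emit:
play_rows(increments=[[[-0.0011, 0.0011, -0.0001, 0, 0, 0, 0.1], [-0.0022, 0.0021, -0.0002, 0, 0, 0, 0.1], [-0.0033, 0.0033, -0.0003, 0, 0, 0, 0.1]]])

```text
time_s: 20.95
eef_pos: [550.5, -40.9, 220.2]
ee_rot: [-2.223, -2.21, 0.004]
ft_force: [-4.3, 4.9, -0.1]
opening: 18.5
finger_force: 29.7
```

Emit:
play_rows(increments=[[[-0.001, 0.0012, -0.0001, 0, 0, 0, 0.1], [-0.002, 0.0023, -0.0002, 0, 0, 0, 0.1], [-0.0029, 0.0036, -0.0002, 0, 0, 0, 0.1]]])

```text
time_s: 21.25
eef_pos: [553.9, -44.0, 220.3]
ee_rot: [-2.223, -2.21, 0.005]
ft_force: [-4.2, 4.0, 1.8]
opening: 18.8
finger_force: 29.8
```

Emit:
play_rows(increments=[[[-0.0009, 0.0012, -0.0001, 0, 0, 0, 0.1], [-0.0018, 0.0025, -0.0002, 0, 0, 0, 0.1], [-0.0026, 0.0038, -0.0004, 0, 0, 0, 0.1]]])

```text
time_s: 21.55
eef_pos: [557.5, -46.8, 220.6]
ee_rot: [-2.223, -2.21, 0.006]
ft_force: [-4.3, 3.1, 0.1]
opening: 18.3
finger_force: 29.8
```

Emit:
play_rows(increments=[[[-0.0008, 0.0013, -0.0001, 0, 0, 0, 0.1], [-0.0015, 0.0027, -0.0002, 0, 0, 0, 0.1], [-0.0022, 0.0041, -0.0003, 0, 0, 0, 0.1]]])

```text
time_s: 21.85
eef_pos: [561.4, -49.2, 220.9]
ee_rot: [-2.223, -2.21, 0.007]
ft_force: [-4.2, 2.2, 0.2]
opening: 18.4
finger_force: 29.8
```

Emit:
play_rows(increments=[[[-0.0006, 0.0014, -0.0001, 0, 0, 0, 0.1], [-0.0012, 0.0028, -0.0002, 0, 0, 0, 0.1], [-0.0018, 0.0042, -0.0003, 0, 0, 0, 0.1]]])

```text
time_s: 22.15
eef_pos: [565.5, -51.2, 221.1]
ee_rot: [-2.224, -2.21, 0.007]
ft_force: [-5.0, 2.2, 0.6]
opening: 18.8
finger_force: 29.8
```

Emit:
play_rows(increments=[[[-0.0005, 0.0015, -0.0001, 0, 0, 0, 0.1], [-0.001, 0.0029, -0.0002, 0, 0, 0, 0.1], [-0.0014, 0.0044, -0.0003, 0, 0, 0, 0.1]]])

```text
time_s: 22.45
eef_pos: [569.8, -52.8, 221.4]
ee_rot: [-2.224, -2.21, 0.008]
ft_force: [-5.9, 1.1, 0.7]
opening: 18.2
finger_force: 29.8
```

Emit:
play_rows(increments=[[[-0.0004, 0.0015, -0.0001, 0, 0, 0, 0.1], [-0.0007, 0.003, -0.0002, 0, 0, 0, 0.1], [-0.0009, 0.0045, -0.0003, 0, 0, 0, 0.1]]])

```text
time_s: 22.75
eef_pos: [574.2, -53.9, 221.7]
ee_rot: [-2.224, -2.21, 0.009]
ft_force: [-5.0, 0.1, 0.4]
opening: 18.9
finger_force: 29.8
```

Emit:
play_rows(increments=[[[-0.0002, 0.0015, -0.0001, 0, 0, 0, 0.1], [-0.0004, 0.003, -0.0002, 0, 0, 0, 0.1], [-0.0005, 0.0046, -0.0003, 0, 0, 0, 0.1]]])

```text
time_s: 23.05
eef_pos: [578.8, -54.7, 222.0]
ee_rot: [-2.224, -2.21, 0.009]
ft_force: [-5.0, 0.4, 0.2]
opening: 18.6
finger_force: 29.8
```

Emit:
play_rows(increments=[[[-0.0001, 0.0015, -0.0001, 0, 0, 0, 0.1], [-0.0001, 0.0031, -0.0002, 0, 0, 0, 0.1], [-0.0001, 0.0046, -0.0002, 0, 0, 0, 0.1]]])

```text
time_s: 23.35
eef_pos: [583.4, -55.1, 222.2]
ee_rot: [-2.225, -2.21, 0.01]
ft_force: [-5.8, 0.7, -0.1]
opening: 18.7
finger_force: 29.8
```

Emit:
play_rows(increments=[[[0.0001, 0.0015, -0.0001, 0, 0, 0, 0.1], [0.0002, 0.0031, -0.0002, 0, 0, 0, 0.1], [0.0004, 0.0046, -0.0002, 0, 0, 0, 0.1]]])

```text
time_s: 23.65
eef_pos: [588.0, -54.9, 222.4]
ee_rot: [-2.225, -2.21, 0.01]
ft_force: [-5.3, -0.4, 0.6]
opening: 18.5
finger_force: 29.9
```

Emit:
play_rows(increments=[[[0.0002, 0.0015, -0.0001, 0, 0, 0, 0.1], [0.0005, 0.003, -0.0002, 0, 0, 0, 0.1], [0.0008, 0.0045, -0.0003, 0, 0, 0, 0.1]]])

```text
time_s: 23.95
eef_pos: [592.5, -54.3, 222.7]
ee_rot: [-2.225, -2.21, 0.011]
ft_force: [-4.9, -2.1, 0.1]
opening: 18.5
finger_force: 29.8
```

Emit:
play_rows(increments=[[[0.0004, 0.0015, -0.0001, 0, 0, 0, 0.1], [0.0008, 0.003, -0.0002, 0, 0, 0, 0.1], [0.0012, 0.0044, -0.0002, 0, 0, 0, 0.1]]])

```text
time_s: 24.25
eef_pos: [597.0, -53.4, 222.9]
ee_rot: [-2.226, -2.21, 0.011]
ft_force: [-5.6, -0.8, -0.3]
opening: 18.4
finger_force: 29.9
```

Emit:
play_rows(increments=[[[0.0005, 0.0014, -0.0001, 0, 0, 0, 0.1], [0.0011, 0.0029, -0.0001, 0, 0, 0, 0.1], [0.0017, 0.0043, -0.0002, 0, 0, 0, 0.1]]])

```text
time_s: 24.55
eef_pos: [600.7, -52.1, 223.0]
ee_rot: [-2.226, -2.209, 0.013]
ft_force: [-6.4, -1.9, 0.9]
opening: 18.2
finger_force: 30.1
```

Emit:
play_rows(increments=[[[0.0004, 0.001, -0.0001, 0, 0, 0, 0.1], [0.0009, 0.0019, -0.0001, 0, 0, 0, 0.1], [0.0009, 0.0019, -0.0001, 0, 0, 0, 0.1]]])

```text
time_s: 24.85
eef_pos: [601.8, -51.5, 222.9]
ee_rot: [-2.226, -2.208, 0.016]
ft_force: [-8.9, -2.1, 1.6]
opening: 18.8
finger_force: 30.2
```

Emit:
play_rows(increments=[[[0.0005, 0.001, 0, 0, 0, 0, 0.1], [0.0009, 0.0019, 0, 0, 0, 0, 0.1], [0.0009, 0.0019, 0, 0, 0, 0, 0.1]]])

```text
time_s: 25.15
eef_pos: [603.0, -51.0, 222.8]
ee_rot: [-2.225, -2.208, 0.018]
ft_force: [-9.1, -2.9, 2.4]
opening: 18.6
finger_force: 30.4
```

```bash
python3 -c "
from g import *
from station import get_state
s=get_state();f=s['ft_force'];print(f,s['eef_pos']);force(f[0],f[1],296)
rows(658,658-49,10)"
```

```text
[-9.08566486 -2.92257859  2.39103056] [603.03523359 -50.96873599 222.79310539]
radial out -1.3560970873138363 tangential -9.447315613818947
[[[-0.0018,-0.0037,0.0002,0,0,0,0.1],[-0.0033,-0.0075,0.0004,0,0,0,0.1],[-0.0044,-0.0115,0.0006,0,0,0,0.1],[-0.0052,-0.0155,0.0008,0,0,0,0.1],[-0.0057,-0.0196,0.001,0,0,0,0.1],[-0.0058,-0.0237,0.0012,0,0,0,0.1],[-0.0055,-0.0278,0.0014,0,0,0,0.1],[-0.0049,-0.0318,0.0016,0,0,0,0.1],[-0.004,-0.0358,0.0018,0,0,0,0.1],[-0.0027,-0.0397,0.002,0,0,0,0.1]]]
```

Emit:
play_rows(increments=[[[0.0004, 0.0008, 0, 0, 0, 0, 0.1], [0.0008, 0.0016, 0, 0, 0, 0, 0.1], [0.0008, 0.0016, 0, 0, 0, 0, 0.1], [0.0008, 0.0016, 0, 0, 0, 0, 0.1]]])

```text
time_s: 25.55
eef_pos: [604.1, -50.5, 222.8]
ee_rot: [-2.225, -2.207, 0.019]
ft_force: [-10.9, -2.8, 1.8]
opening: 18.3
finger_force: 30.6
```

```bash
python3 -c "
from g import *
from station import get_state
s=get_state();f=s['ft_force'];print(f,s['eef_pos'],s['wrist_torque'],s['ee_rot']);force(f[0],f[1],298)"
```

```text
[-10.92073682  -2.84782227   1.75416398] [604.0929783  -50.49095815 222.76152508] [-0.85299463  2.77486912 -0.01489602] [-2.2254569  -2.20716081  0.01947633]
radial out -2.6124975667036963 tangential -10.979409862020717
```

Emit:
play_rows(increments=[[[0.0004, 0.0008, -0.0002, 0, 0, 0, 0.1], [0.0006, 0.0018, -0.0003, 0, 0, 0, 0.1], [0.0006, 0.0018, -0.0003, 0, 0, 0, 0.1], [0.0006, 0.0018, -0.0003, 0, 0, 0, 0.1]]])

```text
time_s: 25.95
eef_pos: [605.6, -50.0, 222.9]
ee_rot: [-2.225, -2.207, 0.02]
ft_force: [-10.2, -3.4, 1.7]
opening: 18.6
finger_force: 30.8
```

```bash
python3 -c "
from g import *
from station import get_state
s=get_state();f=s['ft_force'];print(f,s['eef_pos']);force(f[0],f[1],297)
rows(660,604,14)
rows(604,562,11)"
```

```text
[-10.21014707  -3.36347569   1.67445795] [605.56045179 -50.00153285 222.89829614]
radial out -1.6384309891854496 tangential -10.624293657472297
[[[-0.0016,-0.0029,0.0002,0,0,0,0.1],[-0.003,-0.006,0.0003,0,0,0,0.1],[-0.0041,-0.0091,0.0005,0,0,0,0.1],[-0.0051,-0.0124,0.0007,0,0,0,0.1],[-0.0058,-0.0156,0.0008,0,0,0,0.1],[-0.0063,-0.0189,0.001,0,0,0,0.1],[-0.0065,-0.0223,0.0012,0,0,0,0.1],[-0.0066,-0.0256,0.0013,0,0,0,0.1],[-0.0064,-0.029,0.0015,0,0,0,0.1],[-0.0059,-0.0323,0.0017,0,0,0,0.1],[-0.0052,-0.0356,0.0018,0,0,0,0.1],[-0.0043,-0.0388,0.002,0,0,0,0.1],[-0.0032,-0.042,0.0022,0,0,0,0.1],[-0.0019,-0.045,0.0023,0,0,0,0.1]]]
[[[0.0015,-0.0028,0.0002,0,0,0,0.1],[0.0031,-0.0056,0.0003,0,0,0,0.1],[0.005,-0.0082,0.0005,0,0,0,0.1],[0.007,-0.0107,0.0006,0,0,0,0.1],[0.0092,-0.013,0.0008,0,0,0,0.1],[0.0115,-0.0152,0.001,0,0,0,0.1],[0.014,-0.0172,0.0011,0,0,0,0.1],[0.0166,-0.0191,0.0013,0,0,0,0.1],[0.0193,-0.0208,0.0014,0,0,0,0.1],[0.0221,-0.0223,0.0016,0,0,0,0.1],[0.025,-0.0236,0.0018,0,0,0,0.1]]]
```

Emit:
play_rows(increments=[[[0.0005, 0.001, -0.0001, 0, 0, 0, 0.1], [0.001, 0.0019, -0.0002, 0, 0, 0, 0.1], [0.001, 0.0019, -0.0002, 0, 0, 0, 0.1], [0.001, 0.0019, -0.0002, 0, 0, 0, 0.1]]])

```text
time_s: 26.35
eef_pos: [606.8, -49.3, 222.9]
ee_rot: [-2.225, -2.206, 0.023]
ft_force: [-11.8, -5.2, 2.6]
opening: 18.4
finger_force: 31.1
```

```bash
python3 -c "
from g import *
from station import *
s=get_state();f=s['ft_force'];print(f,s['eef_pos']);force(f[0],f[1],300)
import cv2
im=camera('wrist');cv2.imwrite('pics/w4.png',im[:,:,::-1])
print([round(float(v),2) for v in get_state()['ft_force']])"
```

```text
[-11.84226555  -5.20845174   2.6309416 ] [606.80412855 -49.30712458 222.91498712]
radial out -1.410481257855797 tangential -12.859928674111039
[-12.53, -4.42, 1.93]
```

View pics/w4.png

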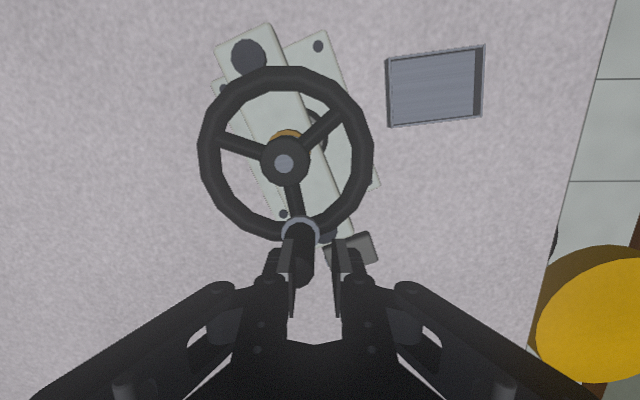

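```bash
python3 -c "
from g import *
from station import *
s=get_state();np.savez('stop.npz',p=s['eef_pos'],r=s['ee_rot'])
rows(665.3,601,20,-.5,.6,.7)
rows(601,557,14)"
```

```text
[[[-0.0014,-0.0023,-0.0,0,0,0,0.1],[-0.0026,-0.0047,-0.0,0,0,0,0.1],[-0.0038,-0.0072,-0.0,0,0,0,0.1],[-0.0048,-0.0098,-0.0,0,0,0,0.1],[-0.0056,-0.0124,-0.0,0,0,0,0.1],[-0.0065,-0.015,0.0001,0,0,0,0.1],[-0.0071,-0.0176,0.0002,0,0,0,0.1],[-0.0077,-0.0202,0.0004,0,0,0,0.1],[-0.0081,-0.0229,0.0005,0,0,0,0.1],[-0.0083,-0.0255,0.0006,0,0,0,0.1],[-0.0084,-0.0282,0.0008,0,0,0,0.1],[-0.0083,-0.0309,0.0009,0,0,0,0.1],[-0.0081,-0.0336,0.001,0,0,0,0.1],[-0.0078,-0.0363,0.0012,0,0,0,0.1],[-0.0073,-0.0389,0.0013,0,0,0,0.1],[-0.0066,-0.0415,0.0014,0,0,0,0.1],[-0.0058,-0.0441,0.0016,0,0,0,0.1],[-0.0048,-0.0466,0.0017,0,0,0,0.1],[-0.0038,-0.0491,0.0018,0,0,0,0.1],[-0.0025,-0.0515,0.002,0,0,0,0.1]]]
[[[0.0013,-0.0023,0.0001,0,0,0,0.1],[0.0028,-0.0045,0.0003,0,0,0,0.1],[0.0043,-0.0066,0.0004,0,0,0,0.1],[0.006,-0.0086,0.0005,0,0,0,0.1],[0.0078,-0.0105,0.0007,0,0,0,0.1],[0.0097,-0.0124,0.0008,0,0,0,0.1],[0.0117,-0.0141,0.0009,0,0,0,0.1],[0.0138,-0.0157,0.001,0,0,0,0.1],[0.0159,-0.0172,0.0012,0,0,0,0.1],[0.0182,-0.0186,0.0013,0,0,0,0.1],[0.0205,-0.0198,0.0014,0,0,0,0.1],[0.0229,-0.021,0.0016,0,0,0,0.1],[0.0253,-0.022,0.0017,0,0,0,0.1],[0.0278,-0.0228,0.0018,0,0,0,0.1]]]
```

Emit:
play_rows(increments=[[[-0.0014, -0.0023, 0, 0, 0, 0, 0.1], [-0.0026, -0.0047, 0, 0, 0, 0, 0.1], [-0.0038, -0.0072, 0, 0, 0, 0, 0.1], [-0.0048, -0.0098, 0, 0, 0, 0, 0.1], [-0.0056, -0.0124, 0, 0, 0, 0, 0.1], [-0.0065, -0.015, 0.0001, 0, 0, 0, 0.1], [-0.0071, -0.0176, 0.0002, 0, 0, 0, 0.1], [-0.0077, -0.0202, 0.0004, 0, 0, 0, 0.1], [-0.0081, -0.0229, 0.0005, 0, 0, 0, 0.1], [-0.0083, -0.0255, 0.0006, 0, 0, 0, 0.1], [-0.0084, -0.0282, 0.0008, 0, 0, 0, 0.1], [-0.0083, -0.0309, 0.0009, 0, 0, 0, 0.1], [-0.0081, -0.0336, 0.001, 0, 0, 0, 0.1], [-0.0078, -0.0363, 0.0012, 0, 0, 0, 0.1], [-0.0073, -0.0389, 0.0013, 0, 0, 0, 0.1], [-0.0066, -0.0415, 0.0014, 0, 0, 0, 0.1], [-0.0058, -0.0441, 0.0016, 0, 0, 0, 0.1], [-0.0048, -0.0466, 0.0017, 0, 0, 0, 0.1], [-0.0038, -0.0491, 0.0018, 0, 0, 0, 0.1], [-0.0025, -0.0515, 0.002, 0, 0, 0, 0.1]]])

```text
time_s: 28.4
eef_pos: [564.4, -49.4, 223.7]
ee_rot: [2.226, 2.211, 0.003]
ft_force: [4.8, -1.4, -4.5]
opening: 18.5
finger_force: 29.4
```

Emit:
play_rows(increments=[[[0.0013, -0.0023, 0.0003, 0, 0, 0, 0.1], [0.0028, -0.0045, 0.0007, 0, 0, 0, 0.1], [0.0043, -0.0066, 0.001, 0, 0, 0, 0.1], [0.006, -0.0086, 0.0013, 0, 0, 0, 0.1], [0.0078, -0.0105, 0.0017, 0, 0, 0, 0.1], [0.0097, -0.0124, 0.0018, 0, 0, 0, 0.1], [0.0117, -0.0141, 0.0019, 0, 0, 0, 0.1], [0.0138, -0.0157, 0.002, 0, 0, 0, 0.1], [0.0159, -0.0172, 0.0022, 0, 0, 0, 0.1], [0.0182, -0.0186, 0.0023, 0, 0, 0, 0.1], [0.0205, -0.0198, 0.0024, 0, 0, 0, 0.1], [0.0229, -0.021, 0.0026, 0, 0, 0, 0.1], [0.0253, -0.022, 0.0027, 0, 0, 0, 0.1], [0.0278, -0.0228, 0.0028, 0, 0, 0, 0.1], [0.0278, -0.0228, 0.0028, 0, 0, 0, 0.1]]])

```text
time_s: 29.9
eef_pos: [539.6, -20.6, 220.3]
ee_rot: [-2.228, -2.214, 0.001]
ft_force: [2.1, -3.1, 1.7]
opening: 18.7
finger_force: 29.8
```

```bash
cat > ang.py <<'E'
from fit import *
def spokes(im,p,r,x):
    "dark fraction per degree in the wheel plane, radius 20-40 mm, about x"
    M,c=wcam(p,r);A=np.radians(np.arange(0,360,.5));g=cv2.cvtColor(im,cv2.COLOR_BGR2GRAY).astype(np.float32);o=0
    for rad in np.arange(20,40,1.):
        q=proj(np.c_[x[0]+rad*np.cos(A),x[1]+rad*np.sin(A),np.full(A.size,x[2])],M,c).astype(np.float32)
        o=o+(cv2.remap(g,q[None,:,0],q[None,:,1],cv2.INTER_LINEAR)[0]<70)
    return o/20
def angle(h):  # three-spoke phase, three candidates 120 deg apart
    A=np.radians(np.arange(0,360,.5));return np.degrees(np.angle((h*np.exp(3j*A)).sum()))/3%120+np.array([0,120,240])
E
python3 - <<'E'
from ang import *
from station import *
s=get_state();f=s["ft_force"];print(np.round(f,1),s["eef_pos"])
im=camera("wrist")[:,:,::-1].copy();cv2.imwrite("pics/w5.png",im);cv2.imwrite("top2.png",camera("top")[:,:,::-1])
d=np.load("stop.npz")
print(angle(spokes(cv2.imread("pics/w4.png"),d["p"],d["r"],[588,-6,173+22.6+12])))
print(angle(spokes(im,s["eef_pos"],s["ee_rot"],[585.6,-7,173+18.9+12])))
d=np.load("w.npz");print(angle(spokes(d["im"],d["p"],d["r"],[585.6,-7,185])))
E
```

```text
[ 2.1 -3.1  1.7] [539.60035514 -20.59172848 220.25490587]
[ 40.70382318 160.70382318 280.70382318]
[ 80.36697298 200.36697298 320.36697298]
[107.34461901 227.34461901 347.34461901]
```

View pics/w5.png

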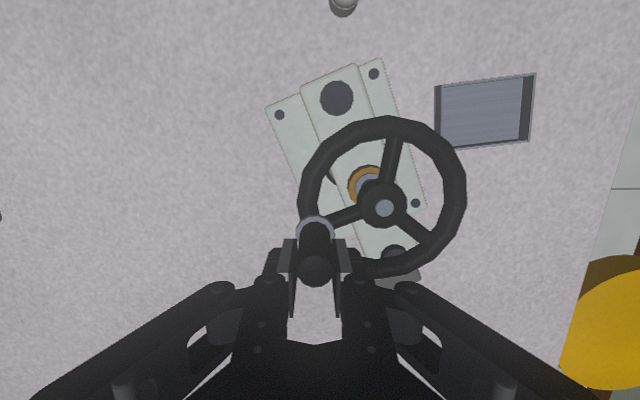

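```bash
python3 - <<'E'
from ang import *
from station import *
s=get_state();d=np.load("stop.npz")
for n,p,r,x0 in(("w4",d["p"],d["r"],[588,-6,173+22.6+8]),("w5",s["eef_pos"],s["ee_rot"],[585.6,-7,173+18.9+8])):
    im=cv2.imread(f"pics/{n}.png");M,c=wcam(p,r);g=cv2.cvtColor(im,cv2.COLOR_BGR2GRAY).astype(np.float32);x=np.array(x0,float);z=x[2]
    for it in range(8):
        S=np.linspace(-8,8,65) if it<4 else np.linspace(-3,3,41)
        P=[proj(circ(x,57+ds),M,c).astype(np.float32) for ds in S]
        gr=np.gradient(np.array([cv2.remap(g,q[None,:,0],q[None,:,1],1)[0] for q in P]),axis=0)
        i=gr.argmax(0);ok=(gr.max(0)>5)&(i>1)&(i<len(S)-2);e=np.array([P[i[k]][k] for k in range(180)]);ok&=e[:,1]<225
        q=least_squares(lambda y:(proj(circ([*y,z],57),M,c)-e)[ok].ravel(),x[:2],loss="soft_l1",f_scale=.5);x[:2]=q.x
    h=spokes(im,p,r,[x[0],x[1],z+3])
    A=np.arange(0,360,.5);print(n,x,ok.sum(),np.median(abs(q.fun)),angle(h))
    on=h>.5;st=np.flatnonzero(np.diff(on.astype(int)));print(A[st])
E
```

```text
w4 [588.28480805  -5.64305205 203.6       ] 133 0.21726179475344765 [ 40.68722669 160.68722669 280.68722669]
[ 29.   51.5 149.  169.  272.  291.5]
w5 [585.90189006  -6.23888026 199.9       ] 104 0.22381465324187388 [ 80.29648212 200.29648212 320.29648212]
[ 73.   93.5 189.  210.  311.5 331. ]
```

```bash
python3 -c "
from g import *
rows(557,547,4)"
```

```text
[[[0.002,-0.0006,0.0001,0,0,0,0.1],[0.004,-0.0011,0.0002,0,0,0,0.1],[0.0061,-0.0015,0.0003,0,0,0,0.1],[0.0082,-0.0018,0.0004,0,0,0,0.1]]]
```

Emit:
play_rows(increments=[[[0.002, -0.0006, 0, 0, 0, 0, 0.1], [0.004, -0.0011, 0, 0, 0, 0, 0.1], [0.0061, -0.0015, 0, 0, 0, 0, 0.1], [0.0082, -0.0018, 0, 0, 0, 0, 0.1], [0.0082, -0.0018, 0, 0, 0, 0, 0.1], [0.006, -0.0016, 0, 0, 0, 0, 0.1], [0.006, -0.0016, 0, 0, 0, 0, 0.1]]])

```text
time_s: 30.7
eef_pos: [538.2, -14.5, 220.1]
ee_rot: [-2.228, -2.213, -0.001]
ft_force: [1.7, -1.6, -0.2]
opening: 18.3
finger_force: 29.8
```

```bash
python3 - <<'E'
from ang import *
from station import *
s=get_state();print(np.round(s["ft_force"],1),s["eef_pos"])
im=camera("wrist")[:,:,::-1].copy();cv2.imwrite("w6.png",im)
print(angle(spokes(im,s["eef_pos"],s["ee_rot"],[585.9,-6.5,203])))
E
```

```text
[ 1.7 -1.6 -0.2] [538.1813273  -14.52649173 220.09707201]
[ 71.49479794 191.49479794 311.49479794]
```

Emit:
play_rows(increments=[[[0, 0, 0, 0, 0, 0, 0.5], [0, 0, 0, 0, 0, 0, 0.5], [0, 0, 0, 0, 0, 0, 0.5], [0, 0, 0, 0, 0, 0, 0.5], [0, 0, 0, 0, 0, 0, 0.5], [0, 0, -0.01, 0, 0, 0, 0.5], [0, 0, -0.03, 0, 0, 0, 0.5], [0, 0, -0.06, 0, 0, 0, 0.5], [0, 0, -0.09, 0, 0, 0, 0.5], [0, 0, -0.12, 0, 0, 0, 0.5], [0, 0, -0.13, 0, 0, 0, 0.5], [0, 0, -0.13, 0, 0, 0, 0.5], [0, 0, -0.13, 0, 0, 0, 0.5]]])

```text
time_s: 32.05
eef_pos: [538.4, -14.9, 350.3]
ee_rot: [2.229, 2.214, 0.0]
ft_force: [-0.1, -0.0, -0.8]
opening: 42.9
finger_force: 0.0
```

```bash
python3 - <<'E'
from ang import *
from station import *
s=get_state();print(np.round(s["ft_force"],1),s["eef_pos"])
im=camera("wrist")[:,:,::-1].copy();cv2.imwrite("pics/w7.png",im)
print(angle(spokes(im,s["eef_pos"],s["ee_rot"],[585.9,-6.7,203])))
E
```

```text
[-0.1 -0.  -0.8] [538.44405363 -14.8880938  350.32273227]
[ 71.43915071 191.43915071 311.43915071]
```

View pics/w7.png

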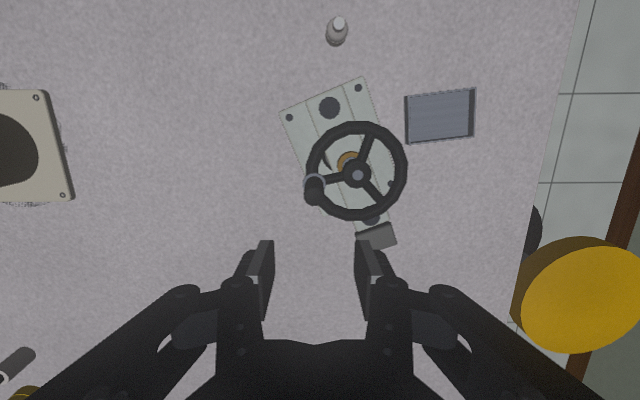

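The gripper is clear. The handle (px 314,187) has stayed at 191.4°, about 89° back from the stop, and the bystanders have not moved.

```bash
python3 -c "
from station import *
print(close_job())"
```

```text
the job is handed in; nothing more can be done
None
```

The job is handed in: I wound the press out about 1.5 turns to its top stop (felt at about 13 N), wound it back about 89°, and let go at 32 s with the arm clear.

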